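Put the measuring cups back in their graded rest

TASK

Put the four steel measuring cups back into the bamboo cup rest in order of size, each standing upright and fully down in the well that fits it, with all the handles pointing straight out over the front of the rest, the long side nearest you. The smallest cup has been left in the widest well, so that one has to come out before the largest cup can go in. Two small glass bowls stand among the cups: leave them where they are.

Things in the scene. Friction and masses are not known exactly. Their poses are not given: they have to be found in the camera images.
- cup_large: the largest of four open round steel measuring cups: straight sides, 62 mm outer diameter, 44 mm high, wall 2 mm; flat strip handle 11 to 15 mm wide leaving the side 4 mm below the rim and ending 72 mm from the axis. Origin: centre of the underside; z up, handle along -x. Grip across the sides from above, fingers beside the handle. Starts upright on the worktop.
- well_large: well for the largest cup: recess 70 mm across, 8 mm deep, chamfered, black floor, in the fixed bamboo rest (90 x 342 mm, top 18 mm above the worktop; four wells in a row by size, centres 87, 77, 67 mm apart from the widest on). Origin: centre of the well's floor, 10 mm above the worktop; z up; y along the row towards the widest; -x to the front, the long side facing the robot.
- cup_medium: the second largest of four open round steel measuring cups: straight sides, 52 mm outer diameter, 38 mm high, wall 2 mm; flat strip handle 11 to 15 mm wide leaving the side 4 mm below the rim and ending 66 mm from the axis. Origin: centre of the underside; z up, handle along -x. Grip across the sides from above, fingers beside the handle. Starts upright on the worktop.
- well_medium: well for the second largest cup: recess 60 mm across, 8 mm deep, chamfered, black floor, in the fixed bamboo rest (90 x 342 mm, top 18 mm above the worktop; four wells in a row by size, centres 87, 77, 67 mm apart from the widest on). Origin: centre of the well's floor, 10 mm above the worktop; z up; y along the row towards the widest; -x to the front, the long side facing the robot.
- cup_small: the second smallest of four open round steel measuring cups: straight sides, 42 mm outer diameter, 32 mm high, wall 2 mm; flat strip handle 11 to 15 mm wide leaving the side 4 mm below the rim and ending 58 mm from the axis. Origin: centre of the underside; z up, handle along -x. Grip across the sides from above, fingers beside the handle. Starts upright on the worktop.
- well_small: well for the second smallest cup: recess 50 mm across, 8 mm deep, chamfered, black floor, in the fixed bamboo rest (90 x 342 mm, top 18 mm above the worktop; four wells in a row by size, centres 87, 77, 67 mm apart from the widest on). Origin: centre of the well's floor, 10 mm above the worktop; z up; y along the row towards the widest; -x to the front, the long side facing the robot.
- cup_smallest: the smallest of four open round steel measuring cups: straight sides, 32 mm outer diameter, 26 mm high, wall 2 mm; flat strip handle 11 to 15 mm wide leaving the side 4 mm below the rim and ending 50 mm from the axis. Origin: centre of the underside; z up, handle along -x. Grip across the sides from above, fingers beside the handle. Starts in the widest well, where it does not belong.
- well_smallest: well for the smallest cup: recess 40 mm across, 8 mm deep, chamfered, black floor, in the fixed bamboo rest (90 x 342 mm, top 18 mm above the worktop; four wells in a row by size, centres 87, 77, 67 mm apart from the widest on). Origin: centre of the well's floor, 10 mm above the worktop; z up; y along the row towards the widest; -x to the front, the long side facing the robot.
- sugar_bowl: small glass bowl of brown sugar standing among the cups, to be left alone: 93 mm wide, 40 mm high; origin: centre of the underside.
- ginger_bowl: small glass bowl of pale ginger paste standing among the cups, to be left alone: 81 mm wide, 36 mm high; origin: centre of the underside.
There are look-alikes about, which are no part of the job. Leave any orange or red look-alike of the cup_small alone.

How it is judged:
By the outcome, as a careful person would: the job done as asked, in the order asked, and still so for the second after the job is handed in, with the robot touching nothing.
It also fails if it takes over 96 s, if anything falls off the work surface, if the arm or the gripper's body presses on something with over 40 N, if the wrist force passes 120 N, or if a joint passes its speed limit or range.

ROBOT

A 6-joint arm with a two-finger parallel gripper is mounted at the origin on a cart in front of the work surface, level with it; the furniture and walls round the work are solid. World frame = base frame: x ahead of the robot, y to its left, z up, the work surface at z = 0. Lengths are in m, angles in rad, forces in N, time in s.
With the tool pointing down it reaches from about 0.35 to 0.875 m from the base axis. Payload 15.5 kg.
Tool frame: the origin (TCP) lies midway between the tips of the shut fingers; the grasp point (between the pads) lies 19 mm behind it; z points along the fingers, y is the line along which they close (so a half turn about z gives the same grasp; the last joint's range is limited). The gripper opens to 85 mm and grips with 20 to 120 N. Pads are 22 mm wide; open, the fingers measure 114 mm over their backs; the gripper's body (76 mm by 85 mm) begins 54 mm behind the grasp point. The pads swing forward as they close: fully open they stand 13 mm farther back than shut.
Start: joints at [-1.22, 0.494, 1.345, -0, 1.302, -0.096], TCP at [0.27, -0.564, 0.231] pointing down, gripper open.
Joint ranges: [-2.91, 2.91], [-0.82, 2.16], [0.22, 2.67], [-1.22, 4.37], [0.12, 2.79], [-3.08, 3.08]. Speed limits (rad/s): [1.89, 1.89, 2.57, 3.01, 3.01, 3.01].

INTERFACE

Orientations are given as a rotation vector (axis times angle).
In Python, from cell import observe, imaging, robot, models gives the robot as it stands.
- The arm moves only by the tool step_arm, never from a script. Its argument "plan" is a list of rows, each an object of numbers: "dx", "dy", "dz": the shift along the tool's x, y, z in cm; "rx", "ry", "rz": the turn, a rotation vector about the tool's x, y, z in rad; "claw": the finger opening in cm, from 0 to 8.54. In form: [{"dx": .., "dy": .., "dz": .., "rx": .., "ry": .., "rz": .., "claw": ..}, ...]. A call has 1 to 8 rows; each row is the pose to reach, as a shift and turn from the pose commanded when the call began, along the tool's axes at that moment; what a row does not reach only later rows make up. A row lasts 1/10 s, in which the tool goes at most 50 mm and 8.59 degrees, less where a joint would pass 70% of its speed; a pose out of reach is approached as far as the arm can. A call with a gripper value outside its range is refused whole. The fingers move at their own pace and stop on an object; "grip_force" is the grip in N (left out, the last holds). Time passes only in rows, so rows that repeat a pose let the fingers close. It gives the time, the measured TCP pose, the force, the opening and the grip force at its end, in the units of the state.
- observe(): the state, without advancing time (a new reading comes with each control period).
- imaging.camera(name): name is "scene" or "top" or "wrist"; returns a dict with "frame" (384x512x3 uint8, red, green, blue), "z_map" (384x512 float32, m along the optical axis (not along the pixel's ray), 0 where there is no reading), "vertical_fov" (degrees; the focal length in pixels is half the picture's height over the tangent of half this angle, whatever the lens; pixels are square), "cx", "cy" (the principal point, pixels), "R" (3x3) and "t" (3): a world point X has camera coordinates R X + t; the wrist camera has in their place "T_tool_cam" (4x4, takes a point from camera to tool coordinates, whose origin is the TCP and whose axes are the flange's). Camera axes: x right, y down, z forward; pixel columns grow to the right and rows downward; lengths in m; the calibration is good to about 2 mm. A picture is of the moment at which its call begins: read the wrist's pose just before it.
- robot.hand_in(): hands the job in; it is judged then, once.
Trained networks look in the newest picture that a camera, given by its name, has taken for a name from the list of things; names that differ only in an ending like _2 or _b are one class to them, and where a whole thing is asked for, a point or a joint stands for the part that bears it (a point fixed in the world has none). Each returns a list of dicts, best first, with "score" (0 to 1); they miss things now and then, are a little off and sometimes report something else, mostly with a low value. They report only what shows in the picture. A call takes as long as a camera call. They do not tell look-alikes from the thing itself.
- models.regions_of(camera, name): "pixels" (384x512 bool, what is visible of it).
- models.mark_of(camera, name): "location" ([x, y, z] in m, in world coordinates, good to about 4 mm: a listed point, or the origin of a listed thing).
The state is a dict: "t": time; "joint_positions": joint angles; "qvel": joint speeds; "joint_torque": joint torques, N m; "tcp_pos": TCP position; "tcp_rot": TCP orientation; "wrist_force": force on the tool from outside, world axes, zero at the start; "ft_torque": the same for the moment, N m; "opening": finger opening in m; "finger_force": force on a finger pad.
Only numpy, scipy, OpenCV 4.12 (cv2) and the standard library are available. Lean on these libraries where they do the work, as an engineer would, in place of code of your own. Each camera call takes 0.05 s, during which the arm holds its last target. There are 200 camera calls.

## Working session

There is one attempt and no reset: what is moved stays moved. The work goes in short steps, Python scripts to look and compute and a tool call to move; the robot and the scene stay as the last step left them, time stands still between calls to the robot, and variables do not carry over. Pictures are saved under pics/ and viewed, at most 14 in all, crops included, and the job is handed in when it is done.

Besides the shell and the picture viewer there is one more tool, called as name(argument=value, ...) on one line, values as JSON. step_arm: Moves the arm, as the interface text tells. Its arguments: {"type":"object","properties":{"plan":{"type":"array","items":{"type":"object","properties":{"dx":{"type":"number"},"dy":{"type":"number"},"dz":{"type":"number"},"rx":{"type":"number"},"ry":{"type":"number"},"rz":{"type":"number"},"claw":{"type":"number"}}}},"grip_force":{"type":"number"}},"required":["plan"]}

```bash
mkdir -p pics; ls; cat > h.py <<'E'
import numpy as np, cv2
from cell import observe, imaging, robot, models
from scipy.spatial.transform import Rotation as Ro
def cam(n):
    s=observe(); c=imaging.camera(n)
    f=192/np.tan(np.radians(c["vertical_fov"])/2); c["f"]=f
    z=c["z_map"]; v,u=np.mgrid[:384,:512]
    P=np.stack([(u-c["cx"])/f*z,(v-c["cy"])/f*z,z],-1)
    if n=="wrist":
        T=c["T_tool_cam"]; R=Ro.from_rotvec(s["tcp_rot"]).as_matrix()
        W=(P@T[:3,:3].T+T[:3,3])@R.T+np.array(s["tcp_pos"])
    else: W=(P-c["t"])@c["R"]
    W[z==0]=np.nan; c["W"]=W; return c
def save(c,p,k=1): cv2.imwrite("pics/"+p,cv2.resize(c["frame"][:,:,::-1],None,fx=k,fy=k))
E
python3 - <<'E'
from h import *
print(observe())
for n in ["top","scene"]:
    c=cam(n); save(c,n+"1.png",1.5); 
    for k in ["cup_large","cup_medium","cup_small","cup_smallest","well_large","well_medium","well_small","well_smallest","sugar_bowl","ginger_bowl"]:
        print(n,k,[(np.round(m["location"],3).tolist(),round(m["score"],2)) for m in models.mark_of(n,k)][:4])
E
```

```text
pics
{'t': 0.0, 'joint_positions': array([-1.21951660e+00,  4.94188792e-01,  1.34614598e+00, -1.43499343e-05,
        1.30249507e+00, -9.54918394e-02]), 'qvel': array([ 0.0012251 , -0.00022203,  0.00096222,  0.00070923,  0.00114934,
       -0.00039635]), 'joint_torque': array([-2.75857252e-03, -8.82159734e+01, -3.83861017e+01, -2.92584355e-04,
        9.95677983e-03, -1.47754960e-06]), 'tcp_pos': array([ 0.26991158, -0.56330646,  0.23069173]), 'tcp_rot': array([-3.06233722e+00, -6.95699392e-01,  2.69316812e-04]), 'wrist_force': array([-0.908428  ,  0.0573196 , -0.20043055]), 'ft_torque': array([-0.0064645 ,  0.02763708, -0.00912639]), 'finger_force': 0.0, 'opening': 0.08551493625760877}
top cup_large [([0.535, 0.336, 0.0], 0.65), ([0.444, -0.185, 0.0], 0.62)]
top cup_medium [([0.535, 0.336, 0.002], 0.86)]
top cup_small [([0.396, 0.248, 0.001], 0.85), ([0.653, 0.212, 0.0], 0.79), ([0.423, 0.153, 0.002], 0.63), ([0.509, 0.142, -0.0], 0.61)]
top cup_smallest [([0.456, -0.003, 0.002], 0.57), ([0.664, 0.048, 0.013], 0.48)]
top well_large [([0.665, 0.053, 0.008], 0.87), ([0.425, 0.15, 0.00
[... 295 characters left out ...]
, 0.97), ([0.664, 0.055, 0.014], 0.66), ([0.665, 0.051, 0.01], 0.31)]
scene cup_medium [([0.538, 0.33, 0.001], 0.69), ([0.645, -0.177, 0.016], 0.48)]
scene cup_small [([0.425, 0.154, -0.003], 0.83), ([0.395, 0.25, 0.006], 0.78), ([0.651, 0.21, 0.0], 0.6), ([0.513, 0.148, -0.003], 0.54)]
scene cup_smallest [([0.66, 0.048, 0.01], 0.68)]
scene well_large [([0.665, 0.055, 0.012], 0.55)]
scene well_medium [([0.657, -0.034, 0.009], 0.42)]
scene well_small [([0.651, -0.11, 0.013], 0.41)]
scene well_smallest [([0.447, -0.183, -0.0], 0.66), ([0.648, -0.174, 0.014], 0.57), ([0.654, -0.109, 0.01], 0.32)]
scene sugar_bowl [([0.481, -0.313, -0.001], 0.79)]
scene ginger_bowl [([0.458, -0.008, 0.0], 0.96)]
```

View pics/top1.png

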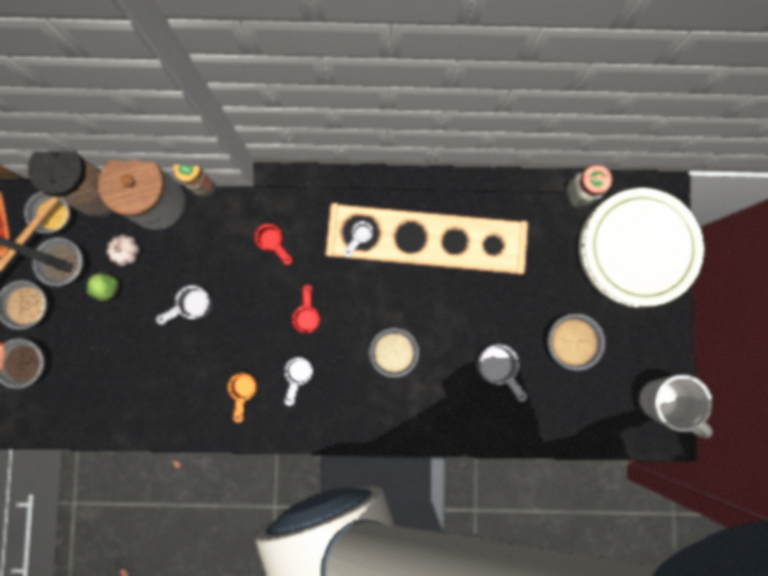

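View pics/scene1.png

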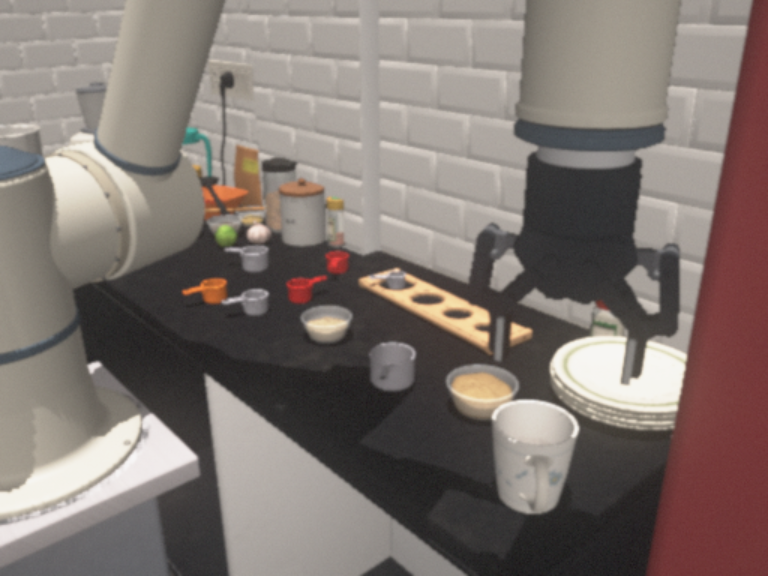

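The pictures show the rest at about (330–527, 205–272) in the enlarged top view, with the smallest steel cup in the left-hand, widest well at (361, 235). The medium cup is at (192, 302), the small one at (298, 372) and the large one at (500, 365). The red and orange cups are look-alikes.

```bash
cat >> h.py <<'E'
def cupfit(c,xy,r,ztop,zlo=None,hl=None):
    """circle fit of rim with radius r around guess xy, and handle direction"""
    W=c["W"]; z=W[...,2]; d=np.hypot(W[...,0]-xy[0],W[...,1]-xy[1])
    P=W[(d<hl+.015)&(z>ztop-.013)&(z<ztop+.006)][:,:2]
    Q=P.copy(); best=None
    from scipy.optimize import minimize
    g=[(xy[0]+a,xy[1]+b) for a in np.arange(-.016,.0161,.002) for b in np.arange(-.016,.0161,.002)]
    sc=lambda p:-np.exp(-((np.hypot(P[:,0]-p[0],P[:,1]-p[1])-r+.001)/.0025)**2).sum()
    p=min(g,key=sc); p=minimize(sc,p,method="Nelder-Mead").x
    dd=np.hypot(*(P-p).T); H=P[(dd>r+.006)&(dd<hl+.006)]
    m=H.mean(0)-p if len(H) else np.zeros(2)
    return p,np.degrees(np.arctan2(m[1],m[0])),len(P),len(H),np.nanmax(dd) if len(P) else 0
E
python3 - <<'E'
from h import *
c=cam("top"); W=c["W"]; z=W[...,2]
for nm,xy,r,zt,hl in [("large",(.445,-.184),.031,.044,.072),("med",(.536,.333),.026,.038,.066),("small",(.424,.153),.021,.032,.058),("smallest",(.662,.048),.016,.036,.050)]:
    p,a,n,k,mx=cupfit(c,xy,r,zt,hl=hl); print(nm,np.round(p,4),round(a,1),n,k,round(mx,4))
m=(z>.012)&(z<.024)&(W[...,0]>.55)&(W[...,0]<.74)&(abs(W[...,1]+.07)<.2)
fr=c["frame"].astype(int); m&=(fr[...,0]-fr[...,2]>25)
P=W[m][:,:2].astype(np.float32); print(cv2.minAreaRect(P*1000),len(P),np.median(W[m][:,2]))
# wells: dark pixels inside the rest, centroid at known z=.018 rim
f=c["f"];R=c["R"];t=c["t"]
g=np.mgrid[:384,:512][::-1].reshape(2,-1).T
def onplane(uv,h):
    d=np.c_[(uv[:,0]-c["cx"])/f,(uv[:,1]-c["cy"])/f,np.ones(len(uv))]@R; C=-R.T@t
    return C+d*((h-C[2])/d[:,2])[:,None]
X=onplane(g.astype(float),.018).reshape(384,512,3)
dark=fr.sum(2)<200
for xy,r in [((.664,.053),.035),((.659,-.034),.03),((.653,-.11),.025),((.647,-.177),.02)]:
    k=dark&(np.hypot(X[...,0]-xy[0],X[...,1]-xy[1])<r+.004); print(np.round(X[k].mean(0),4),k.sum(), "pix",0.001*1/ f*1000*np.median(c["z_map"][k]))
E
```

```text
large [ 0.4441 -0.1809] -143.7 204 68 0.0711
med [0.5376 0.3328] 120.6 194 66 0.0668
small [0.426  0.1519] 164.2 146 57 0.0705
smallest [0.663  0.0508] 145.4 121 50 0.0561
((657.4871215820312, -61.23004150390625), (342.6161804199219, 90.79460906982422), 85.76244354248047) 3045 0.017190860676860757
[0.6663 0.0559 0.018 ] 117 pix 0.0026106466591644586
[ 0.6592 -0.0316  0.018 ] 259 pix 0.0026090358384268735
[ 0.6538 -0.1078  0.018 ] 160 pix 0.0026100893916273632
[ 0.6485 -0.174   0.018 ] 86 pix 0.0026111825689946358
```

step_arm(plan=[{"dx": 31, "dy": -19.2, "rz": 1.05}, {"dx": 31, "dy": -19.2, "rz": 1.05}, {"dx": 31, "dy": -19.2, "rz": 1.05}, {"dx": 31, "dy": -19.2, "rz": 1.05}, {"dx": 31, "dy": -19.2, "rz": 1.05}, {"dx": 31, "dy": -19.2, "rz": 1.05}, {"dx": 31, "dy": -19.2, "rz": 1.05}, {"dx": 31, "dy": -19.2, "rz": 1.05}])

```text
invalid input
```

```bash
cat > go.py <<'E'
import sys
from h import *
# args: waypoints "x,y,z,xang" ; prints shift from the present pose, then each further one from the pose before
def d(R,p,q):
    q=np.array(q,float); a=np.radians(q[3])
    T=np.array([[np.cos(a),np.sin(a),0],[np.sin(a),-np.cos(a),0],[0,0,-1]]).T.T
    T=np.column_stack([[np.cos(a),np.sin(a),0],[np.sin(a),-np.cos(a),0],[0,0,-1]])
    return 100*R.T@(q[:3]-p),Ro.from_matrix(R.T@T).as_rotvec(),T
if __name__=="__main__":
    s=observe(); R=Ro.from_rotvec(s["tcp_rot"]).as_matrix(); p=np.array(s["tcp_pos"])
    print("t %.1f pos"%s["t"],np.round(p,4),"xang %.1f"%np.degrees(np.arctan2(R[1,0],R[0,0])),"open %.4f"%s["opening"],"F",np.round(s["wrist_force"],1))
    for a in sys.argv[1:]:
        q=[float(v) for v in a.split(",")]; x,r,R=d(R,p,q); p=np.array(q[:3])
        print(a,"->",np.round(x,2),np.round(r,3),"rows %.1f / %.1f"%(np.linalg.norm(x)/5,np.degrees(np.linalg.norm(r))/8.59))
E
python3 go.py .663,.0508,.11,-34.6
```

```text
t 1.1 pos [ 0.2701 -0.5636  0.2313] xang 25.6 open 0.0852 F [-0.7  0.9  0.1]
.663,.0508,.11,-34.6 -> [ 61.99 -38.43  12.13] [0.    0.    1.051] rows 14.8 / 7.0
```

step_arm(plan=[{"dx": 4, "dy": -2.5, "dz": 0, "rx": 0, "ry": 0, "rz": 0.14, "claw": 8.5}, {"dx": 8, "dy": -5, "dz": 0, "rx": 0, "ry": 0, "rz": 0.28, "claw": 8.5}, {"dx": 12, "dy": -7.5, "dz": 0, "rx": 0, "ry": 0, "rz": 0.42, "claw": 8.5}, {"dx": 16, "dy": -10, "dz": 0, "rx": 0, "ry": 0, "rz": 0.56, "claw": 8.5}, {"dx": 20, "dy": -12.5, "dz": 0, "rx": 0, "ry": 0, "rz": 0.7, "claw": 8.5}, {"dx": 24, "dy": -15, "dz": 0, "rx": 0, "ry": 0, "rz": 0.84, "claw": 8.5}, {"dx": 28, "dy": -17.5, "dz": 0, "rx": 0, "ry": 0, "rz": 0.98, "claw": 8.5}, {"dx": 31, "dy": -19.2, "dz": 0, "rx": 0, "ry": 0, "rz": 1.05, "claw": 8.5}], grip_force=30)

```text
t: 1.95
tcp_pos: [0.4673, -0.2551, 0.2315]
tcp_rot: [2.997, -0.942, 0.001]
wrist_force: [0.6, -0.6, -0.4]
opening: 0.085
finger_force: 0.0
```

```bash
python3 go.py .663,.0508,.11,-34.6
```

```text
t 1.9 pos [ 0.4673 -0.2551  0.2315] xang -34.9 open 0.0850 F [ 0.6 -0.6 -0.4]
.663,.0508,.11,-34.6 -> [ -1.45 -36.29  12.14] [ 0.    -0.    -0.005] rows 7.7 / 0.0
```

step_arm(plan=[{"dx": -1.4, "dy": -36.3, "dz": 6, "claw": 8.5}, {"dx": -1.4, "dy": -36.3, "dz": 12, "claw": 8.5}, {"dx": -1.4, "dy": -36.3, "dz": 12, "claw": 8.5}, {"dx": -1.4, "dy": -36.3, "dz": 12, "claw": 8.5}, {"dx": -1.4, "dy": -36.3, "dz": 12, "claw": 8.5}, {"dx": -1.4, "dy": -36.3, "dz": 12, "claw": 8.5}, {"dx": -1.4, "dy": -36.3, "dz": 12, "claw": 8.5}, {"dx": -1.4, "dy": -36.3, "dz": 12, "claw": 6}])

```text
invalid input
```

```bash
python3 go.py .663,.0508,.11,-34.6; python3 - <<'E'
from h import *
c=cam("wrist"); save(c,"w1.png",1.2); print(cupfit(c,(.663,.0508),.016,.036,hl=.05)); print(c["T_tool_cam"])
E
```

```text
t 1.9 pos [ 0.4673 -0.2551  0.2315] xang -34.9 open 0.0850 F [ 0.6 -0.6 -0.4]
.663,.0508,.11,-34.6 -> [ -1.45 -36.29  12.14] [ 0.    -0.    -0.005] rows 7.7 / 0.0
(array([0.647 , 0.0348]), np.float64(0.0), 0, 0, 0)
[[-1.35503131e-04 -9.52349019e-01 -3.05010372e-01  7.66351197e-02]
 [ 9.99999805e-01  5.69407538e-05 -6.22046309e-04 -2.87506621e-04]
 [ 6.09772713e-04 -3.05010396e-01  9.52348826e-01 -1.42079956e-01]
 [ 0.00000000e+00  0.00000000e+00  0.00000000e+00  1.00000000e+00]]
```

View pics/w1.png

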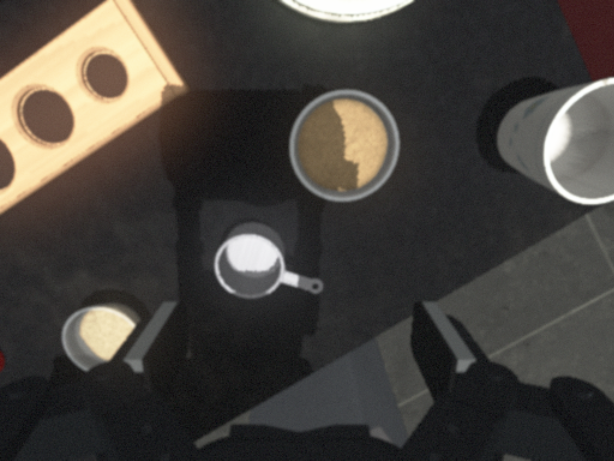

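The wrist view is from halfway, because the move was refused for missing row keys. It shows the sugar bowl at (345, 145) and the large cup at (250, 265). I'll write every key in each row from here on.

step_arm(plan=[{"dx": -1.4, "dy": -36.3, "dz": 12, "rx": 0, "ry": 0, "rz": 0, "claw": 8.5}, {"dx": -1.4, "dy": -36.3, "dz": 12, "rx": 0, "ry": 0, "rz": 0, "claw": 8.5}, {"dx": -1.4, "dy": -36.3, "dz": 12, "rx": 0, "ry": 0, "rz": 0, "claw": 8.5}, {"dx": -1.4, "dy": -36.3, "dz": 12, "rx": 0, "ry": 0, "rz": 0, "claw": 8.5}, {"dx": -1.4, "dy": -36.3, "dz": 12, "rx": 0, "ry": 0, "rz": 0, "claw": 8.5}, {"dx": -1.4, "dy": -36.3, "dz": 12, "rx": 0, "ry": 0, "rz": 0, "claw": 8.5}, {"dx": -1.4, "dy": -36.3, "dz": 12, "rx": 0, "ry": 0, "rz": 0, "claw": 8.5}, {"dx": -1.4, "dy": -36.3, "dz": 12, "rx": 0, "ry": 0, "rz": 0, "claw": 6}])

```text
t: 2.8
tcp_pos: [0.662, 0.0533, 0.11]
tcp_rot: [-3.0, 0.931, 0.001]
wrist_force: [-0.0, -1.3, -0.1]
opening: 0.0725
finger_force: 0.0
```

```bash
python3 go.py .663,.0508,.11,-34.6; python3 - <<'E'
from h import *
c=cam("wrist"); save(c,"w2.png",1.2); print(cupfit(c,(.663,.0508),.016,.036,hl=.05))
W=c["W"];z=W[...,2];print("rest z",np.nanmedian(z[(z>.01)&(z<.024)]))
E
```

```text
t 2.8 pos [0.662  0.0533 0.11  ] xang -34.5 open 0.0725 F [-0.  -1.3 -0.1]
.663,.0508,.11,-34.6 -> [0.22 0.15 0.  ] [-0.     0.     0.002] rows 0.1 / 0.0
(array([0.66212049, 0.051346  ]), np.float64(146.2078733299731), 1515, 553, np.float64(0.050084618668079096))
rest z 0.016921297734208487
```

View pics/w2.png

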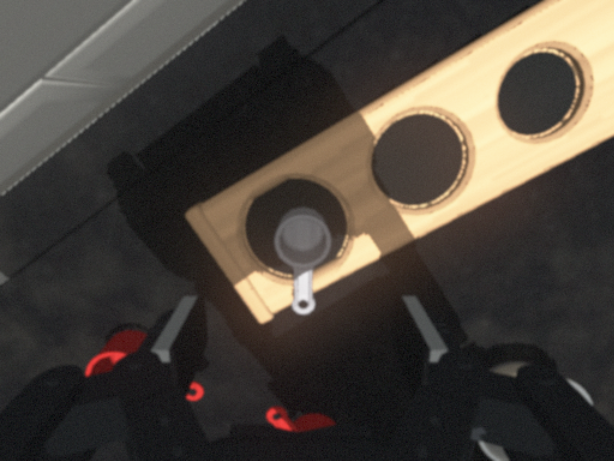

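The wrist view shows the smallest cup at (302, 238) in the widest well, and its fit agrees with the top camera to within 1 mm. Now I'll grasp it.

step_arm(plan=[{"dx": 0.1, "dy": 0.2, "dz": 4, "rx": 0, "ry": 0, "rz": 0, "claw": 5.5}, {"dx": 0.1, "dy": 0.2, "dz": 7.5, "rx": 0, "ry": 0, "rz": 0, "claw": 5.5}, {"dx": 0.1, "dy": 0.2, "dz": 9, "rx": 0, "ry": 0, "rz": 0, "claw": 5.5}, {"dx": 0.1, "dy": 0.2, "dz": 9, "rx": 0, "ry": 0, "rz": 0, "claw": 4}, {"dx": 0.1, "dy": 0.2, "dz": 9, "rx": 0, "ry": 0, "rz": 0, "claw": 2.5}, {"dx": 0.1, "dy": 0.2, "dz": 9, "rx": 0, "ry": 0, "rz": 0, "claw": 2.5}, {"dx": 0.1, "dy": 0.2, "dz": 9, "rx": 0, "ry": 0, "rz": 0, "claw": 2.5}, {"dx": 0.1, "dy": 0.2, "dz": 9, "rx": 0, "ry": 0, "rz": 0, "claw": 2.5}], grip_force=30)

```text
t: 3.65
tcp_pos: [0.6613, 0.0481, 0.0224]
tcp_rot: [-2.999, 0.933, -0.002]
wrist_force: [0.0, -0.3, -0.5]
opening: 0.0291
finger_force: 29.6
```

```bash
python3 go.py .6487,-.1746,.085,-4.2 .6487,-.1746,.0205,-4.2
```

```text
t 3.6 pos [0.6613 0.0481 0.0224] xang -34.6 open 0.0291 F [ 0.  -0.3 -0.5]
.6487,-.1746,.085,-4.2 -> [11.61 19.04 -6.27] [-0.    -0.001 -0.53 ] rows 4.6 / 3.5
.6487,-.1746,.0205,-4.2 -> [0.   0.   6.45] [0. 0. 0.] rows 1.3 / 0.0
```

step_arm(plan=[{"dx": 0, "dy": 0, "dz": -3, "rx": 0, "ry": 0, "rz": 0, "claw": 2.5}, {"dx": 0, "dy": 0, "dz": -6.5, "rx": 0, "ry": 0, "rz": 0, "claw": 2.5}, {"dx": 11.6, "dy": 19, "dz": -6.3, "rx": 0, "ry": 0, "rz": -0.53, "claw": 2.5}, {"dx": 11.6, "dy": 19, "dz": -6.3, "rx": 0, "ry": 0, "rz": -0.53, "claw": 2.5}, {"dx": 11.6, "dy": 19, "dz": -6.3, "rx": 0, "ry": 0, "rz": -0.53, "claw": 2.5}, {"dx": 11.6, "dy": 19, "dz": -6.3, "rx": 0, "ry": 0, "rz": -0.53, "claw": 2.5}, {"dx": 11.6, "dy": 19, "dz": -6.3, "rx": 0, "ry": 0, "rz": -0.53, "claw": 2.5}, {"dx": 11.6, "dy": 19, "dz": -6.3, "rx": 0, "ry": 0, "rz": -0.53, "claw": 2.5}])

```text
t: 4.45
tcp_pos: [0.6483, -0.1788, 0.0848]
tcp_rot: [3.138, -0.121, 0.002]
wrist_force: [0.0, 0.5, -0.2]
opening: 0.0292
finger_force: 29.8
```

step_arm(plan=[{"dx": 0, "dy": 0, "dz": 0, "rx": 0, "ry": 0, "rz": 0, "claw": 2.5}, {"dx": 0, "dy": 0, "dz": 0, "rx": 0, "ry": 0, "rz": 0, "claw": 2.5}])

```text
t: 4.65
tcp_pos: [0.6485, -0.1732, 0.0845]
tcp_rot: [-3.139, 0.114, -0.0]
wrist_force: [-0.7, -0.6, -0.3]
opening: 0.0292
finger_force: 29.8
```

```bash
cat >> h.py <<'E'
def held(r,zt,hl,win=.02):
    """cup in the jaws seen by wrist cam: rim centre, handle angle, rim tilt; rest wells"""
    s=observe(); c=cam("wrist"); W=c["W"]; p=np.array(s["tcp_pos"])
    return c,p
E
python3 go.py .6487,-.1746,.085,-4.2; python3 - <<'E'
from h import *
s=observe(); c=cam("wrist"); save(c,"w3.png",1.2)
p=s["tcp_pos"]; W=c["W"]; z=W[...,2]; d=np.hypot(W[...,0]-p[0],W[...,1]-p[1])
H=W[(d>.026)&(d<.056)&(W[...,0]<p[0]-.015)&(abs(W[...,1]-p[1])<.02)&(z>.05)]
print("handle",len(H),H.mean(0) if len(H) else "", np.polyfit(H[:,0],H[:,2],1) if len(H) else "",np.polyfit(H[:,0],H[:,1],1) if len(H) else "")
print(cupfit(c,p[:2],.016,p[2]+.014,hl=.05))
E
```

```text
t 4.7 pos [ 0.6485 -0.1732  0.0845] xang -4.2 open 0.0292 F [-0.7 -0.6 -0.3]
.6487,-.1746,.085,-4.2 -> [ 0.03  0.13 -0.05] [-0.    -0.     0.001] rows 0.0 / 0.0
handle 977 [ 0.61097007 -0.16807088  0.09510456] [0.02567642 0.07941704] [-0.08114308 -0.11849489]
(array([ 0.64812585, -0.17214635]), np.float64(173.60876386925833), 4818, 1634, np.float64(0.051373984440158824))
```

View pics/w3.png

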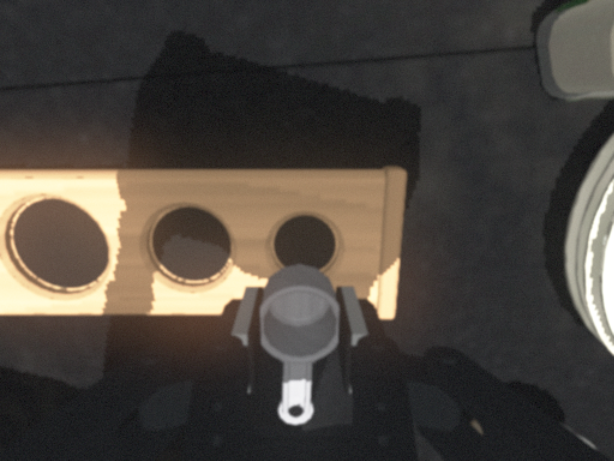

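The cup is held upright and level, with its handle pointing to the front. The smallest well shows at (304, 243). Next I'll measure that well with the wrist camera.

```bash
cat >> h.py <<'E'
def well(c,s,xy,r,h=.018):
    """ellipse-fit-like: centre of the dark disc inside the rest, projected to plane z=h"""
    T=c["T_tool_cam"]; R=Ro.from_rotvec(s["tcp_rot"]).as_matrix(); f=c["f"]
    g=np.mgrid[:384,:512][::-1].reshape(2,-1).T
    d=(np.c_[(g[:,0]-c["cx"])/f,(g[:,1]-c["cy"])/f,np.ones(len(g))]@T[:3,:3].T)@R.T
    C=R@T[:3,3]+np.array(s["tcp_pos"]); X=(C+d*((h-C[2])/d[:,2])[:,None]).reshape(384,512,3)
    fr=c["frame"].astype(int); bam=(fr[...,0]-fr[...,2]>18)&(abs(c["W"][...,2]-.017)<.006)
    # radial search for the wood edge
    from scipy.optimize import least_squares
    D=np.hypot(X[...,0]-xy[0],X[...,1]-xy[1]); E=[]
    A=np.degrees(np.arctan2(X[...,1]-xy[1],X[...,0]-xy[0]))
    for a in range(-180,180,6):
        m=bam&(A>=a)&(A<a+6)&(D<r+.012)
        if m.sum()>3:
            i=np.argmin(np.where(m,D,9)); E.append(X.reshape(-1,3)[i,:2])
    E=np.array(E); q=least_squares(lambda p:np.hypot(E[:,0]-p[0],E[:,1]-p[1])-p[2],[*xy,r],loss="soft_l1",f_scale=.001).x
    return q,len(E)
E
python3 - <<'E'
from h import *
s=observe(); c=cam("wrist"); print(s["tcp_pos"],s["qvel"].round(3))
for xy,r in [((.6487,-.1746),.02),((.6536,-.1078),.025),((.6593,-.031),.03)]: print(np.round(xy,4),well(c,s,xy,r))
print(cupfit(c,s["tcp_pos"][:2],.016,s["tcp_pos"][2]+.014,hl=.05))
E
python3 go.py .6487,-.1746,.0215,-4.2
```

```text
[ 0.64859483 -0.17301943  0.08447076] [ 0.005  0.     0.002 -0.001 -0.002 -0.003]
[ 0.6487 -0.1746] (array([ 0.64942977, -0.17528702,  0.01912618]), 47)
[ 0.6536 -0.1078] (array([ 0.65041831, -0.1084185 ,  0.01899642]), 60)
[ 0.6593 -0.031 ] (array([ 0.65240897, -0.02724455,  0.01767233]), 60)
(array([ 0.64817694, -0.17191105]), np.float64(173.63636627935202), 4841, 1640, np.float64(0.05101880126108514))
t 4.8 pos [ 0.6486 -0.1729  0.0844] xang -4.1 open 0.0291 F [-0.4  1.2 -0.6]
.6487,-.1746,.0215,-4.2 -> [0.02 0.17 6.29] [-0.     0.     0.001] rows 1.3 / 0.0
```

step_arm(plan=[{"dx": 0.1, "dy": 0.3, "dz": 2, "rx": 0, "ry": 0, "rz": 0, "claw": 2.5}, {"dx": 0.1, "dy": 0.3, "dz": 4.5, "rx": 0, "ry": 0, "rz": 0, "claw": 2.5}, {"dx": 0.1, "dy": 0.3, "dz": 5.2, "rx": 0, "ry": 0, "rz": 0, "claw": 2.5}, {"dx": 0.1, "dy": 0.3, "dz": 5.7, "rx": 0, "ry": 0, "rz": 0, "claw": 2.5}, {"dx": 0.1, "dy": 0.3, "dz": 6.15, "rx": 0, "ry": 0, "rz": 0, "claw": 2.5}, {"dx": 0.1, "dy": 0.3, "dz": 6.15, "rx": 0, "ry": 0, "rz": 0, "claw": 2.5}])

```text
t: 5.35
tcp_pos: [0.6495, -0.1771, 0.023]
tcp_rot: [3.139, -0.115, 0.0]
wrist_force: [-0.5, 0.5, 0.3]
opening: 0.0293
finger_force: 29.8
```

step_arm(plan=[{"dx": 0, "dy": 0, "dz": 0, "rx": 0, "ry": 0, "rz": 0, "claw": 3.5}, {"dx": 0, "dy": 0, "dz": 0, "rx": 0, "ry": 0, "rz": 0, "claw": 4.5}, {"dx": 0, "dy": 0, "dz": 0, "rx": 0, "ry": 0, "rz": 0, "claw": 5}, {"dx": 0, "dy": 0, "dz": 0, "rx": 0, "ry": 0, "rz": 0, "claw": 5}, {"dx": 0, "dy": 0, "dz": -4, "rx": 0, "ry": 0, "rz": 0, "claw": 5}, {"dx": 0, "dy": 0, "dz": -9, "rx": 0, "ry": 0, "rz": 0, "claw": 6.5}, {"dx": 0, "dy": 0, "dz": -9, "rx": 0, "ry": 0, "rz": 0, "claw": 6.5}, {"dx": 0, "dy": 0, "dz": -9, "rx": 0, "ry": 0, "rz": 0, "claw": 6.5}])

```text
t: 6.15
tcp_pos: [0.6499, -0.1775, 0.1143]
tcp_rot: [3.139, -0.115, 0.004]
wrist_force: [-0.6, -0.5, -0.1]
opening: 0.065
finger_force: 0.0
```

```bash
python3 - <<'E'
from h import *
s=observe(); c=cam("wrist"); save(c,"w4.png",1.2)
p,a,*k=cupfit(c,(.649,-.175),.016,.036,hl=.05); print(p,a,k)
W=c["W"]; D=np.hypot(W[...,0]-p[0],W[...,1]-p[1]); print("rim z",np.nanpercentile(W[...,2][(D<.017)],[50,90,98]))
print(well(c,s,(.649,-.175),.02))
E
python3 go.py .4441,-.1809,.12,36.3
```

```text
[ 0.64952863 -0.1753598 ] 173.0290893817773 [1453, 518, np.float64(0.05036219410895173)]
rim z [0.18869678 0.19549205 0.19661392]
(array([ 0.647367  , -0.17521618,  0.02054333]), 56)
t 6.2 pos [ 0.6491 -0.1772  0.1129] xang -4.2 open 0.0651 F [-0.2 -0.8 -0.7]
.4441,-.1809,.12,36.3 -> [-20.42   1.87  -0.71] [ 0.    -0.    -0.707] rows 4.1 / 4.7
```

View pics/w4.png

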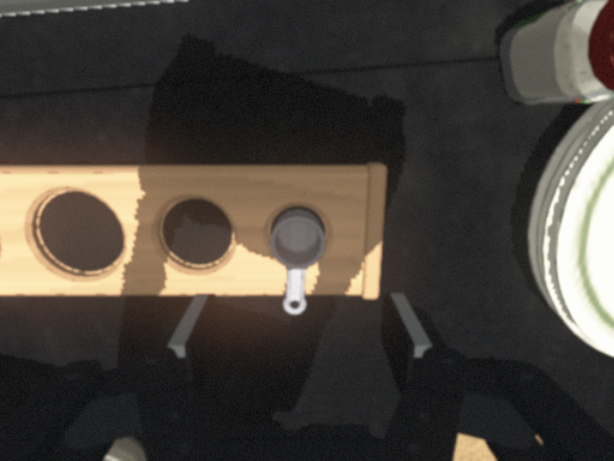

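The smallest cup looks seated in its well at (298, 238), with its handle straight to the front. The large cup is next.

step_arm(plan=[{"dx": -20.4, "dy": 1.9, "dz": -1, "rx": 0, "ry": 0, "rz": -0.7, "claw": 8.5}, {"dx": -20.4, "dy": 1.9, "dz": -1, "rx": 0, "ry": 0, "rz": -0.7, "claw": 8.5}, {"dx": -20.4, "dy": 1.9, "dz": -1, "rx": 0, "ry": 0, "rz": -0.7, "claw": 8.5}, {"dx": -20.4, "dy": 1.9, "dz": -1, "rx": 0, "ry": 0, "rz": -0.7, "claw": 8.5}, {"dx": -20.4, "dy": 1.9, "dz": -1, "rx": 0, "ry": 0, "rz": -0.7, "claw": 8.5}, {"dx": -20.4, "dy": 1.9, "dz": -1, "rx": 0, "ry": 0, "rz": -0.7, "claw": 8.5}, {"dx": -20.4, "dy": 1.9, "dz": -1, "rx": 0, "ry": 0, "rz": -0.7, "claw": 8.5}, {"dx": -20.4, "dy": 1.9, "dz": -1, "rx": 0, "ry": 0, "rz": -0.7, "claw": 8.5}])

```text
t: 7.0
tcp_pos: [0.4454, -0.1814, 0.1224]
tcp_rot: [2.99, 0.965, 0.0]
wrist_force: [-0.3, 0.3, -0.3]
opening: 0.085
finger_force: 0.0
```

```bash
python3 - <<'E'
from h import *
for i in range(2): c=cam("wrist")
print(cupfit(c,(.444,-.181),.031,.044,hl=.072))
E
python3 go.py .4441,-.1809,.013,36.3
```

```text
(array([ 0.44236171, -0.17954161]), np.float64(-143.65523629086377), 2410, 600, np.float64(0.0732030263919793))
t 7.1 pos [ 0.4452 -0.1812  0.1224] xang 35.9 open 0.0848 F [ 1.   0.4 -0.1]
.4441,-.1809,.013,36.3 -> [-0.07 -0.09 10.94] [-0.    -0.    -0.008] rows 2.2 / 0.1
```

step_arm(plan=[{"dx": -0.15, "dy": -0.2, "dz": 4.5, "rx": 0, "ry": 0, "rz": 0, "claw": 8.5}, {"dx": -0.15, "dy": -0.2, "dz": 9, "rx": 0, "ry": 0, "rz": 0, "claw": 8.5}, {"dx": -0.15, "dy": -0.2, "dz": 10.9, "rx": 0, "ry": 0, "rz": 0, "claw": 8.5}, {"dx": -0.15, "dy": -0.2, "dz": 10.9, "rx": 0, "ry": 0, "rz": 0, "claw": 7}, {"dx": -0.15, "dy": -0.2, "dz": 10.9, "rx": 0, "ry": 0, "rz": 0, "claw": 5.3}, {"dx": -0.15, "dy": -0.2, "dz": 10.9, "rx": 0, "ry": 0, "rz": 0, "claw": 5.3}, {"dx": -0.15, "dy": -0.2, "dz": 10.9, "rx": 0, "ry": 0, "rz": 0, "claw": 5.3}, {"dx": -0.15, "dy": -0.2, "dz": 10.9, "rx": 0, "ry": 0, "rz": 0, "claw": 5.3}], grip_force=30)

```text
t: 7.9
tcp_pos: [0.4426, -0.1808, 0.0147]
tcp_rot: [2.987, 0.968, 0.002]
wrist_force: [0.1, -0.1, -1.1]
opening: 0.0614
finger_force: 32.7
```

```bash
python3 go.py .4441,-.1809,.09,36.3 .6657,.0558,.09,-4.2
```

```text
t 7.9 pos [ 0.4426 -0.1808  0.0147] xang 35.9 open 0.0614 F [ 0.1 -0.1 -1.1]
.4441,-.1809,.09,36.3 -> [ 0.12  0.11 -7.53] [ 0.002 -0.001 -0.007] rows 1.5 / 0.0
.6657,.0558,.09,-4.2 -> [31.87 -5.96  0.  ] [0.    0.    0.707] rows 6.5 / 4.7
```

step_arm(plan=[{"dx": 0, "dy": 0, "dz": -4, "rx": 0, "ry": 0, "rz": 0, "claw": 5.3}, {"dx": 0, "dy": 0, "dz": -7.5, "rx": 0, "ry": 0, "rz": 0, "claw": 5.3}, {"dx": 4, "dy": -0.7, "dz": -7.5, "rx": 0, "ry": 0, "rz": 0.08, "claw": 5.3}, {"dx": 8.5, "dy": -1.5, "dz": -7.5, "rx": 0, "ry": 0, "rz": 0.18, "claw": 5.3}, {"dx": 13.2, "dy": -2.3, "dz": -7.5, "rx": 0, "ry": 0, "rz": 0.28, "claw": 5.3}, {"dx": 18, "dy": -3.2, "dz": -7.5, "rx": 0, "ry": 0, "rz": 0.4, "claw": 5.3}, {"dx": 22.8, "dy": -4.3, "dz": -7.5, "rx": 0, "ry": 0, "rz": 0.5, "claw": 5.3}, {"dx": 27.5, "dy": -5.2, "dz": -7.5, "rx": 0, "ry": 0, "rz": 0.6, "claw": 5.3}])

```text
t: 8.7
tcp_pos: [0.6354, 0.0249, 0.0894]
tcp_rot: [3.141, 0.036, 0.001]
wrist_force: [0.5, -0.6, -0.3]
opening: 0.0615
finger_force: 33.7
```

```bash
python3 go.py .6657,.0558,.09,-4.2
```

```text
t 8.7 pos [0.6354 0.0249 0.0894] xang 1.3 open 0.0615 F [ 0.5 -0.6 -0.3]
.6657,.0558,.09,-4.2 -> [ 3.1  -3.02 -0.05] [ 0.    -0.001  0.096] rows 0.9 / 0.6
```

step_arm(plan=[{"dx": 3.1, "dy": -3.2, "dz": 0, "rx": 0, "ry": 0, "rz": 0.096, "claw": 5.3}, {"dx": 3.1, "dy": -3.2, "dz": 0, "rx": 0, "ry": 0, "rz": 0.096, "claw": 5.3}, {"dx": 3.1, "dy": -3.2, "dz": 0, "rx": 0, "ry": 0, "rz": 0.096, "claw": 5.3}, {"dx": 3.1, "dy": -3.2, "dz": 0, "rx": 0, "ry": 0, "rz": 0.096, "claw": 5.3}])

```text
t: 9.1
tcp_pos: [0.6636, 0.0551, 0.0889]
tcp_rot: [3.14, -0.108, -0.001]
wrist_force: [-0.7, 0.2, -0.5]
opening: 0.0613
finger_force: 33.7
```

```bash
cat > chk.py <<'E'
import sys
from h import *
r,zo,hl,wx,wy,wr=map(float,sys.argv[1:7])
s=observe(); c=cam("wrist"); save(c,sys.argv[7],1.2); p=np.array(s["tcp_pos"])
q,a,*k=cupfit(c,p[:2],r,p[2]+zo,hl=hl); print("tcp",p.round(4),"cup",q.round(4),a)
W=c["W"]; z=W[...,2]; d=np.hypot(W[...,0]-q[0],W[...,1]-q[1])
H=W[(d>r+.01)&(d<hl)&(W[...,0]<q[0]-r)&(abs(W[...,1]-q[1])<.02)&(abs(z-p[2]-zo+.005)<.012)]
A=np.polyfit(H[:,0],H[:,1],1)[0] if len(H)>9 else np.nan
print("handle slope z",np.polyfit(H[:,0],H[:,2],1)[0],"dir",180+np.degrees(np.arctan(A)),"well",well(c,s,(wx,wy),wr))
E
python3 chk.py .031 .029 .072 .6657 .0558 .035 w5.png
```

```text
tcp [0.6636 0.0551 0.0889] cup [0.6634 0.0561] -7.641495453171897Traceback (most recent call last):
  File "chk.py", line 9, in <module>
    print("handle slope z",np.polyfit(H[:,0],H[:,2],1)[0],"dir",180+np.degrees(np.arctan(A)),"well",well(c,s,(wx,wy),wr))
                           ~~~~~~~~~~^^^^^^^^^^^^^^^^^
    raise TypeError("expected non-empty vector for x")
TypeError: expected non-empty vector for x
```

View pics/w5.png

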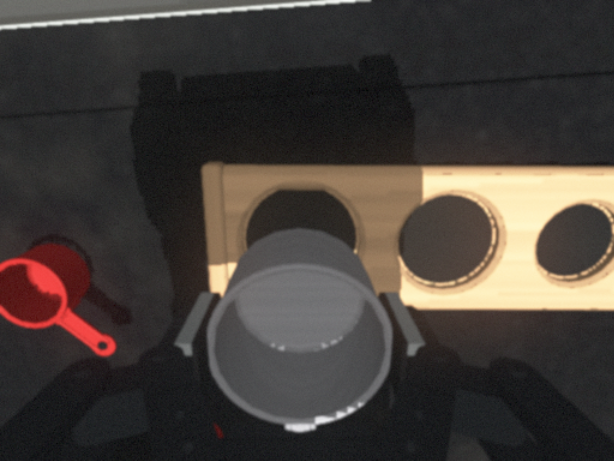

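The large cup is held level above its well, with the base of its handle at (300, 427) pointing to the front. I'll lower and release it.

step_arm(plan=[{"dx": 0.2, "dy": 0, "dz": 2.5, "rx": 0, "ry": 0, "rz": 0, "claw": 5.3}, {"dx": 0.2, "dy": 0, "dz": 4.7, "rx": 0, "ry": 0, "rz": 0, "claw": 5.3}, {"dx": 0.2, "dy": 0, "dz": 5.4, "rx": 0, "ry": 0, "rz": 0, "claw": 5.3}, {"dx": 0.2, "dy": 0, "dz": 5.9, "rx": 0, "ry": 0, "rz": 0, "claw": 5.3}, {"dx": 0.2, "dy": 0, "dz": 6.35, "rx": 0, "ry": 0, "rz": 0, "claw": 5.3}, {"dx": 0.2, "dy": 0, "dz": 6.35, "rx": 0, "ry": 0, "rz": 0, "claw": 5.3}, {"dx": 0.2, "dy": 0, "dz": 6.35, "rx": 0, "ry": 0, "rz": 0, "claw": 5.3}])

```text
t: 9.85
tcp_pos: [0.6667, 0.0555, 0.026]
tcp_rot: [-3.14, 0.109, -0.001]
wrist_force: [0.5, 1.4, -0.7]
opening: 0.0614
finger_force: 33.7
```

step_arm(plan=[{"dx": 0, "dy": 0, "dz": 0, "rx": 0, "ry": 0, "rz": 0, "claw": 6.5}, {"dx": 0, "dy": 0, "dz": 0, "rx": 0, "ry": 0, "rz": 0, "claw": 7.6}, {"dx": 0, "dy": 0, "dz": 0, "rx": 0, "ry": 0, "rz": 0, "claw": 8}, {"dx": 0, "dy": 0, "dz": 0, "rx": 0, "ry": 0, "rz": 0, "claw": 8}, {"dx": 0, "dy": 0, "dz": -3, "rx": 0, "ry": 0, "rz": 0, "claw": 8}, {"dx": 0, "dy": 0, "dz": -7, "rx": 0, "ry": 0, "rz": 0, "claw": 8}, {"dx": 0, "dy": 0, "dz": -10, "rx": 0, "ry": 0, "rz": 0, "claw": 8}, {"dx": 0, "dy": 0, "dz": -10, "rx": 0, "ry": 0, "rz": 0, "claw": 8}])

```text
t: 10.65
tcp_pos: [0.6688, 0.0556, 0.1299]
tcp_rot: [-3.14, 0.109, -0.011]
wrist_force: [0.9, 0.5, -0.4]
opening: 0.08
finger_force: 0.0
```

```bash
python3 - <<'E'
from h import *
s=observe(); c=cam("wrist"); save(c,"w6.png",1.2)
p,a,*k=cupfit(c,(.6657,.0558),.031,.054,hl=.072); print(p,a,k)
E
python3 go.py .5376,.3328,.125,120.6
```

```text
[0.66665048 0.05652295] 176.32883936901516 [2434, 603, np.float64(0.0725989587692879)]
t 10.7 pos [0.6676 0.0556 0.1275] xang -4.0 open 0.0802 F [-0.2 -0.6  0.1]
.5376,.3328,.125,120.6 -> [-14.89 -26.76   0.19] [ 0.004 -0.003 -2.174] rows 6.1 / 14.5
```

View pics/w6.png

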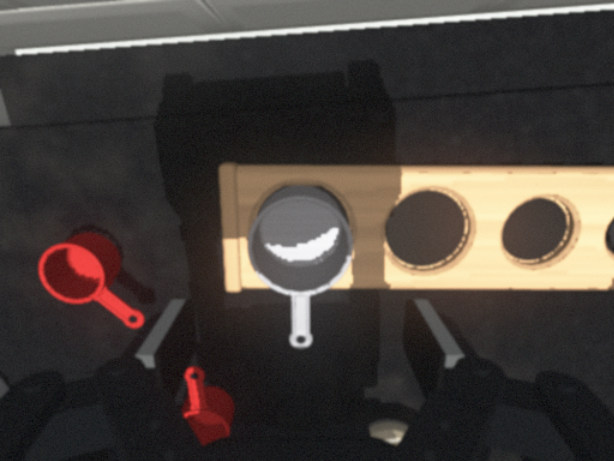

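The large cup is seated at (300, 238) with its handle straight to the front. Now the medium cup.

step_arm(plan=[{"dx": -14.9, "dy": -26.8, "dz": 0, "rx": 0, "ry": 0, "rz": -1.19, "claw": 8}, {"dx": -14.9, "dy": -26.8, "dz": 0, "rx": 0, "ry": 0, "rz": -1.19, "claw": 8}, {"dx": -14.9, "dy": -26.8, "dz": 0, "rx": 0, "ry": 0, "rz": -1.19, "claw": 8}, {"dx": -14.9, "dy": -26.8, "dz": 0, "rx": 0, "ry": 0, "rz": -1.19, "claw": 8}, {"dx": -14.9, "dy": -26.8, "dz": 0, "rx": 0, "ry": 0, "rz": -1.19, "claw": 8}, {"dx": -14.9, "dy": -26.8, "dz": 0, "rx": 0, "ry": 0, "rz": -1.19, "claw": 8}, {"dx": -14.9, "dy": -26.8, "dz": 0, "rx": 0, "ry": 0, "rz": -1.19, "claw": 8}, {"dx": -14.9, "dy": -26.8, "dz": 0, "rx": 0, "ry": 0, "rz": -1.19, "claw": 8}])

```text
t: 11.5
tcp_pos: [0.5344, 0.335, 0.124]
tcp_rot: [-2.653, -1.682, 0.003]
wrist_force: [0.3, -0.2, -0.2]
opening: 0.0798
finger_force: 0.0
```

step_arm(plan=[{"dx": 0, "dy": 0, "dz": 0, "rx": 0, "ry": 0, "rz": -0.98, "claw": 8}, {"dx": 0, "dy": 0, "dz": 0, "rx": 0, "ry": 0, "rz": -0.98, "claw": 8}, {"dx": 0, "dy": 0, "dz": 0, "rx": 0, "ry": 0, "rz": -0.98, "claw": 8}, {"dx": 0, "dy": 0, "dz": 0, "rx": 0, "ry": 0, "rz": -0.98, "claw": 8}, {"dx": 0, "dy": 0, "dz": 0, "rx": 0, "ry": 0, "rz": -0.98, "claw": 8}, {"dx": 0, "dy": 0, "dz": 0, "rx": 0, "ry": 0, "rz": -0.98, "claw": 8}, {"dx": 0, "dy": 0, "dz": 0, "rx": 0, "ry": 0, "rz": -0.98, "claw": 8}, {"dx": 0, "dy": 0, "dz": 0, "rx": 0, "ry": 0, "rz": -0.98, "claw": 8}])

```text
t: 12.3
tcp_pos: [0.5357, 0.333, 0.1241]
tcp_rot: [-1.56, -2.726, 0.002]
wrist_force: [-0.3, 0.2, 0.1]
opening: 0.0802
finger_force: 0.0
```

```bash
python3 - <<'E'
from h import *
for i in range(2): c=cam("wrist")
print(cupfit(c,(.5376,.3328),.026,.038,hl=.066))
E
python3 go.py .5376,.3328,.013,120.6
```

```text
(array([0.53469598, 0.33610387]), np.float64(120.9621789609999), 2262, 792, np.float64(0.06472809947881678))
t 12.4 pos [0.5359 0.3331 0.1245] xang 120.2 open 0.0799 F [-0.   0.4  0.2]
.5376,.3328,.013,120.6 -> [-0.11  0.15 11.15] [-0.001 -0.    -0.007] rows 2.2 / 0.0
```

step_arm(plan=[{"dx": 0.1, "dy": 0.1, "dz": 4.5, "rx": 0, "ry": 0, "rz": -0.01, "claw": 8}, {"dx": 0.1, "dy": 0.1, "dz": 9, "rx": 0, "ry": 0, "rz": -0.01, "claw": 8}, {"dx": 0.1, "dy": 0.1, "dz": 11.1, "rx": 0, "ry": 0, "rz": -0.01, "claw": 8}, {"dx": 0.1, "dy": 0.1, "dz": 11.1, "rx": 0, "ry": 0, "rz": -0.01, "claw": 6}, {"dx": 0.1, "dy": 0.1, "dz": 11.1, "rx": 0, "ry": 0, "rz": -0.01, "claw": 4.3}, {"dx": 0.1, "dy": 0.1, "dz": 11.1, "rx": 0, "ry": 0, "rz": -0.01, "claw": 4.3}, {"dx": 0.1, "dy": 0.1, "dz": 11.1, "rx": 0, "ry": 0, "rz": -0.01, "claw": 4.3}, {"dx": 0.1, "dy": 0.1, "dz": 11.1, "rx": 0, "ry": 0, "rz": -0.01, "claw": 4.3}], grip_force=30)

```text
t: 13.2
tcp_pos: [0.5372, 0.3349, 0.0154]
tcp_rot: [1.548, 2.732, 0.002]
wrist_force: [0.1, -0.4, -1.3]
opening: 0.0512
finger_force: 31.3
```

```bash
python3 go.py .5376,.3328,.135,120.6 .6593,-.031,.135,175.8
```

```text
t 13.2 pos [0.5372 0.3349 0.0154] xang 120.9 open 0.0512 F [ 0.1 -0.4 -1.3]
.5376,.3328,.135,120.6 -> [ -0.2   -0.05 -11.96] [0.002 0.    0.006] rows 2.4 / 0.0
.6593,-.031,.135,175.8 -> [-37.51  -8.04   0.  ] [ 0.     0.    -0.963] rows 7.7 / 6.4
```

step_arm(plan=[{"dx": 0, "dy": 0, "dz": -4, "rx": 0, "ry": 0, "rz": 0, "claw": 4.3}, {"dx": 0, "dy": 0, "dz": -8.5, "rx": 0, "ry": 0, "rz": 0, "claw": 4.3}, {"dx": 0, "dy": 0, "dz": -11, "rx": 0, "ry": 0, "rz": 0, "claw": 4.3}])

```text
t: 13.5
tcp_pos: [0.5376, 0.3351, 0.1281]
tcp_rot: [1.548, 2.732, 0.005]
wrist_force: [1.4, 0.5, -0.4]
opening: 0.0512
finger_force: 32.1
```

step_arm(plan=[{"dx": -3.5, "dy": -0.8, "dz": 0, "rx": 0, "ry": 0, "rz": -0.1, "claw": 4.3}, {"dx": -8, "dy": -1.7, "dz": 0, "rx": 0, "ry": 0, "rz": -0.22, "claw": 4.3}, {"dx": -12.8, "dy": -2.7, "dz": 0, "rx": 0, "ry": 0, "rz": -0.34, "claw": 4.3}, {"dx": -17.6, "dy": -3.7, "dz": 0, "rx": 0, "ry": 0, "rz": -0.47, "claw": 4.3}, {"dx": -22.4, "dy": -4.8, "dz": 0, "rx": 0, "ry": 0, "rz": -0.6, "claw": 4.3}, {"dx": -27.2, "dy": -5.8, "dz": 0, "rx": 0, "ry": 0, "rz": -0.73, "claw": 4.3}, {"dx": -32, "dy": -6.8, "dz": 0, "rx": 0, "ry": 0, "rz": -0.86, "claw": 4.3}, {"dx": -35, "dy": -7.4, "dz": 0, "rx": 0, "ry": 0, "rz": -0.96, "claw": 4.3}])

```text
t: 14.3
tcp_pos: [0.6541, -0.0071, 0.125]
tcp_rot: [0.106, 3.138, -0.001]
wrist_force: [0.7, 0.3, -0.1]
opening: 0.0512
finger_force: 32.1
```

```bash
python3 go.py .6593,-.031,.09,175.8
```

```text
t 14.3 pos [ 0.6541 -0.0071  0.125 ] xang 176.1 open 0.0512 F [ 0.7  0.3 -0.1]
.6593,-.031,.09,175.8 -> [-0.68 -2.35  3.5 ] [-0.     0.001  0.006] rows 0.9 / 0.0
```

step_arm(plan=[{"dx": -0.6, "dy": -2.2, "dz": 3.5, "rx": 0, "ry": 0, "rz": 0.006, "claw": 4.3}, {"dx": -0.6, "dy": -2.2, "dz": 3.5, "rx": 0, "ry": 0, "rz": 0.006, "claw": 4.3}, {"dx": -0.6, "dy": -2.2, "dz": 3.5, "rx": 0, "ry": 0, "rz": 0.006, "claw": 4.3}, {"dx": -0.6, "dy": -2.2, "dz": 3.5, "rx": 0, "ry": 0, "rz": 0.006, "claw": 4.3}])

```text
t: 14.7
tcp_pos: [0.6579, -0.0252, 0.0904]
tcp_rot: [0.12, 3.138, 0.0]
wrist_force: [-0.5, 0.6, 0.2]
opening: 0.0508
finger_force: 32.1
```

```bash
python3 chk.py .026 .023 .066 .6593 -.031 .03 w7.png
```

```text
tcp [ 0.6579 -0.0252  0.0904] cup [ 0.6559 -0.0239] 175.89013557594942
handle slope z 0.010795045292571678 dir 176.813218308895 well (array([ 0.65630397, -0.03089018,  0.02929599]), 37)
```

View pics/w7.png

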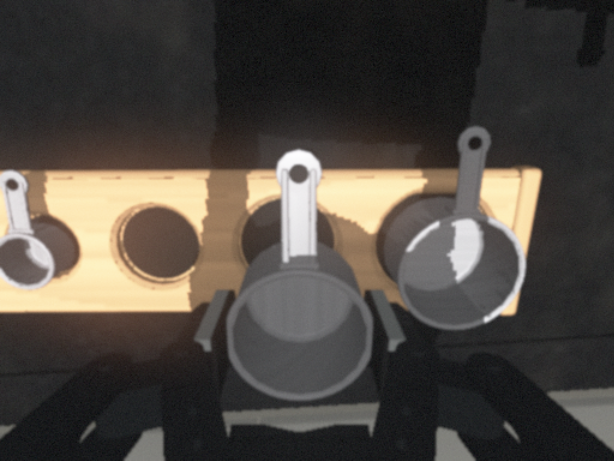

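The medium cup is held level above its well with its handle to the front. The seated large cup is at (462, 270). I'll check for wrist-camera bias in this flipped orientation.

```bash
python3 - <<'E'
from h import *
s=observe(); c=cam("wrist"); print(s["tcp_pos"])
print("large",cupfit(c,(.6665,.056),.031,.054,hl=.072)[:2], "seen before .6667,.0565 ; cmd .6667,.0555")
print("xs",cupfit(c,(.649,-.175),.016,.036,hl=.05)[:2], "before .6495,-.1754")
W=c["W"]; z=W[...,2]; fr=c["frame"].astype(int)
m=(z>.012)&(z<.023)&(fr[...,0]-fr[...,2]>18); P=W[m]
e=P[(P[:,1]>-.15)&(P[:,1]<-.07)]; print("rest x range at y~-.11",np.percentile(e[:,0],[.5,99.5]), "expected centre .6536")
print("held",cupfit(c,s["tcp_pos"][:2],.026,s["tcp_pos"][2]+.0226,hl=.066)[:2])
E
python3 go.py
```

```text
[ 0.65799745 -0.02505174  0.09051274]
large (array([0.66429056, 0.05627788]), np.float64(176.19940154752464)) seen before .6667,.0565 ; cmd .6667,.0555
xs (array([ 0.64748634, -0.17388109]), np.float64(173.37057965291783)) before .6495,-.1754
rest x range at y~-.11 [0.60527563 0.69334723] expected centre .6536
held (array([ 0.65602613, -0.02370851]), np.float64(175.97620294451383))
t 14.8 pos [ 0.658  -0.0251  0.0905] xang 175.7 open 0.0512 F [-0.9  0.4 -0.3]
```

step_arm(plan=[{"dx": -0.15, "dy": -0.7, "dz": 1.5, "rx": 0, "ry": 0, "rz": 0, "claw": 4.3}, {"dx": -0.15, "dy": -0.7, "dz": 4, "rx": 0, "ry": 0, "rz": 0, "claw": 4.3}, {"dx": -0.15, "dy": -0.7, "dz": 5.4, "rx": 0, "ry": 0, "rz": 0, "claw": 4.3}, {"dx": -0.15, "dy": -0.7, "dz": 6, "rx": 0, "ry": 0, "rz": 0, "claw": 4.3}, {"dx": -0.15, "dy": -0.7, "dz": 6.45, "rx": 0, "ry": 0, "rz": 0, "claw": 4.3}, {"dx": -0.15, "dy": -0.7, "dz": 6.45, "rx": 0, "ry": 0, "rz": 0, "claw": 4.3}, {"dx": -0.15, "dy": -0.7, "dz": 6.45, "rx": 0, "ry": 0, "rz": 0, "claw": 4.3}])

```text
t: 15.5
tcp_pos: [0.659, -0.0331, 0.0253]
tcp_rot: [0.12, 3.138, -0.0]
wrist_force: [0.4, 0.2, -1.1]
opening: 0.0511
finger_force: 32.3
```

step_arm(plan=[{"dx": 0, "dy": 0, "dz": 0, "rx": 0, "ry": 0, "rz": 0, "claw": 5.5}, {"dx": 0, "dy": 0, "dz": 0, "rx": 0, "ry": 0, "rz": 0, "claw": 6.3}, {"dx": 0, "dy": 0, "dz": 0, "rx": 0, "ry": 0, "rz": 0, "claw": 6.3}, {"dx": 0, "dy": 0, "dz": -1, "rx": 0, "ry": 0, "rz": 0, "claw": 6.3}, {"dx": 0, "dy": 0, "dz": -4, "rx": 0, "ry": 0, "rz": 0, "claw": 6.3}, {"dx": 0, "dy": 0, "dz": -8, "rx": 0, "ry": 0, "rz": 0, "claw": 6.3}, {"dx": 0, "dy": 0, "dz": -10, "rx": 0, "ry": 0, "rz": 0, "claw": 6.3}, {"dx": 0, "dy": 0, "dz": -10, "rx": 0, "ry": 0, "rz": 0, "claw": 6.3}])

```text
t: 16.3
tcp_pos: [0.6604, -0.0333, 0.129]
tcp_rot: [0.12, 3.133, -0.001]
wrist_force: [0.3, -0.5, -0.1]
opening: 0.063
finger_force: 0.0
```

```bash
python3 - <<'E'
from h import *
s=observe(); c=cam("wrist"); save(c,"w8.png",1.2); W=c["W"]
for n,xy,r,zt,hl in [("L",(.6657,.0558),.031,.054,.072),("M",(.6593,-.031),.026,.048,.066),("XS",(.649,-.175),.016,.036,.05)]:
    p,a,*k=cupfit(c,xy,r,zt,hl=hl); D=np.hypot(W[...,0]-p[0],W[...,1]-p[1]); m=(D<r+.002)&(D>r-.005)&(W[...,2]<.07)
    print(n,p,a,"rim z",np.percentile(W[m][:,2],[75,95]))
E
python3 go.py .426,.1519,.125,164.2
```

```text
L [0.66433614 0.05622335] -159.43183086760104 rim z [0.05018038 0.05410451]
M [ 0.65700166 -0.0316446 ] 139.52915549641637 rim z [0.04677723 0.04829547]
XS [ 0.64743091 -0.17401866] 173.3962055754489 rim z [0.03422214 0.03611595]
t 16.4 pos [ 0.6594 -0.0332  0.127 ] xang 175.6 open 0.0630 F [0.3 0.1 0. ]
.426,.1519,.125,164.2 -> [24.69 16.67  0.11] [0.    0.003 0.199] rows 6.0 / 1.3
```

View pics/w8.png

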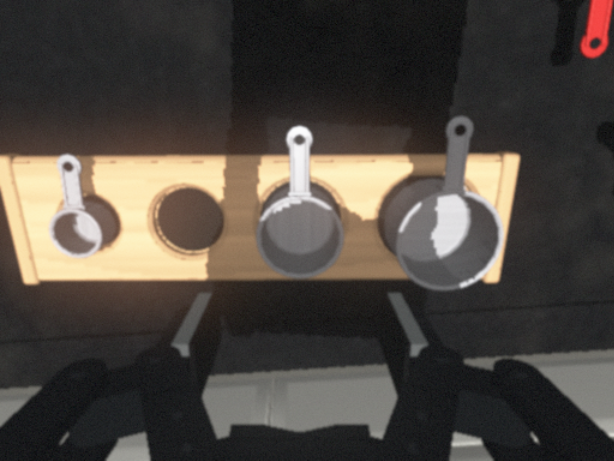

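Three cups are seated, with rim heights of 54, 48 and 36 mm as expected. The well at (188, 220) is left for the small cup.

step_arm(plan=[{"dx": 24.7, "dy": 16.7, "dz": 0, "rx": 0, "ry": 0, "rz": 0.2, "claw": 6.5}, {"dx": 24.7, "dy": 16.7, "dz": 0, "rx": 0, "ry": 0, "rz": 0.2, "claw": 6.5}, {"dx": 24.7, "dy": 16.7, "dz": 0, "rx": 0, "ry": 0, "rz": 0.2, "claw": 6.5}, {"dx": 24.7, "dy": 16.7, "dz": 0, "rx": 0, "ry": 0, "rz": 0.2, "claw": 6.5}, {"dx": 24.7, "dy": 16.7, "dz": 0, "rx": 0, "ry": 0, "rz": 0.2, "claw": 6.5}, {"dx": 24.7, "dy": 16.7, "dz": 0, "rx": 0, "ry": 0, "rz": 0.2, "claw": 6.5}, {"dx": 24.7, "dy": 16.7, "dz": 0, "rx": 0, "ry": 0, "rz": 0.2, "claw": 6.5}, {"dx": 24.7, "dy": 16.7, "dz": 0, "rx": 0, "ry": 0, "rz": 0.2, "claw": 6.5}])

```text
t: 17.15
tcp_pos: [0.4241, 0.1529, 0.1245]
tcp_rot: [-0.43, -3.111, 0.001]
wrist_force: [0.5, 1.1, -0.3]
opening: 0.0648
finger_force: 0.0
```

```bash
python3 - <<'E'
from h import *
c=cam("wrist"); c=cam("wrist"); save(c,"w9.png",1.2)
print(cupfit(c,(.426,.1519),.021,.032,hl=.058))
E
python3 go.py .426,.1519,.013,164.2
```

```text
(array([0.42219257, 0.1542231 ]), np.float64(164.8828446735354), 2132, 660, np.float64(0.07720953170495894))
t 17.2 pos [0.4257 0.1521 0.1246] xang 164.1 open 0.0651 F [0.5 0.1 0.3]
.426,.1519,.013,164.2 -> [-4.000e-02 -1.000e-02  1.116e+01] [ 0.     0.    -0.001] rows 2.2 / 0.0
```

View pics/w9.png

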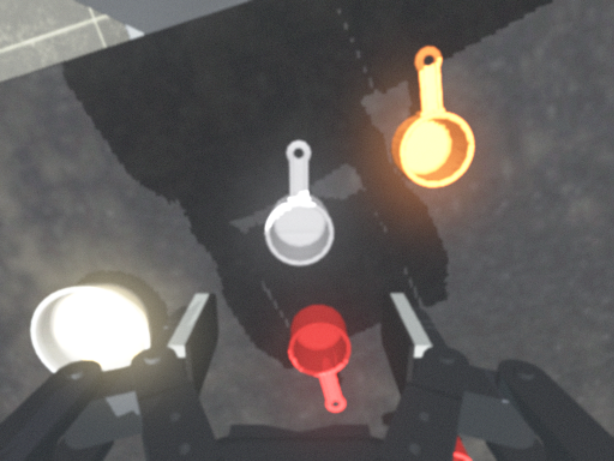

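The steel small cup is at (300, 230), clear of the red and orange look-alikes. I'll grasp it.

step_arm(plan=[{"dx": 0.2, "dy": 0.05, "dz": 4.5, "rx": 0, "ry": 0, "rz": 0, "claw": 6.5}, {"dx": 0.2, "dy": 0.05, "dz": 9, "rx": 0, "ry": 0, "rz": 0, "claw": 6.5}, {"dx": 0.2, "dy": 0.05, "dz": 11.1, "rx": 0, "ry": 0, "rz": 0, "claw": 6.5}, {"dx": 0.2, "dy": 0.05, "dz": 11.1, "rx": 0, "ry": 0, "rz": 0, "claw": 5}, {"dx": 0.2, "dy": 0.05, "dz": 11.1, "rx": 0, "ry": 0, "rz": 0, "claw": 3.4}, {"dx": 0.2, "dy": 0.05, "dz": 11.1, "rx": 0, "ry": 0, "rz": 0, "claw": 3.4}, {"dx": 0.2, "dy": 0.05, "dz": 11.1, "rx": 0, "ry": 0, "rz": 0, "claw": 3.4}, {"dx": 0.2, "dy": 0.05, "dz": 11.1, "rx": 0, "ry": 0, "rz": 0, "claw": 3.4}], grip_force=30)

```text
t: 18.05
tcp_pos: [0.4239, 0.1535, 0.0147]
tcp_rot: [0.433, 3.11, 0.001]
wrist_force: [-0.5, 0.1, -0.8]
opening: 0.041
finger_force: 30.3
```

```bash
python3 go.py .6536,-.1078,.125,175.8
```

```text
t 18.1 pos [0.4239 0.1535 0.0147] xang 164.1 open 0.0410 F [-0.5  0.1 -0.8]
.6536,-.1078,.125,175.8 -> [-29.26 -18.84 -11.  ] [ 0.001  0.002 -0.204] rows 7.3 / 1.4
```

step_arm(plan=[{"dx": 0, "dy": 0, "dz": -4, "rx": 0, "ry": 0, "rz": 0, "claw": 3.4}, {"dx": 0, "dy": 0, "dz": -8.5, "rx": 0, "ry": 0, "rz": 0, "claw": 3.4}, {"dx": 0, "dy": 0, "dz": -11, "rx": 0, "ry": 0, "rz": 0, "claw": 3.4}])

```text
t: 18.35
tcp_pos: [0.4238, 0.1536, 0.1269]
tcp_rot: [0.433, 3.109, 0.002]
wrist_force: [0.3, 0.4, -1.6]
opening: 0.0404
finger_force: 30.9
```

step_arm(plan=[{"dx": -3, "dy": -2, "dz": 0, "rx": 0, "ry": 0, "rz": -0.02, "claw": 3.4}, {"dx": -6.8, "dy": -4.4, "dz": 0, "rx": 0, "ry": 0, "rz": -0.05, "claw": 3.4}, {"dx": -10.8, "dy": -7, "dz": 0, "rx": 0, "ry": 0, "rz": -0.08, "claw": 3.4}, {"dx": -14.8, "dy": -9.6, "dz": 0, "rx": 0, "ry": 0, "rz": -0.11, "claw": 3.4}, {"dx": -18.8, "dy": -12.2, "dz": 0, "rx": 0, "ry": 0, "rz": -0.14, "claw": 3.4}, {"dx": -22.8, "dy": -14.7, "dz": 0, "rx": 0, "ry": 0, "rz": -0.17, "claw": 3.4}, {"dx": -26.5, "dy": -17, "dz": 0, "rx": 0, "ry": 0, "rz": -0.2, "claw": 3.4}, {"dx": -29, "dy": -18.6, "dz": 0, "rx": 0, "ry": 0, "rz": -0.204, "claw": 3.4}])

```text
t: 19.15
tcp_pos: [0.6531, -0.1073, 0.1244]
tcp_rot: [0.114, 3.138, -0.001]
wrist_force: [-0.1, 0.7, -1.0]
opening: 0.0409
finger_force: 30.9
```

step_arm(plan=[{"dx": 0, "dy": 0, "dz": 2.5, "rx": 0, "ry": 0, "rz": 0, "claw": 3.4}, {"dx": 0, "dy": 0, "dz": 3.5, "rx": 0, "ry": 0, "rz": 0, "claw": 3.4}, {"dx": 0, "dy": 0, "dz": 3.5, "rx": 0, "ry": 0, "rz": 0, "claw": 3.4}, {"dx": 0, "dy": 0, "dz": 3.5, "rx": 0, "ry": 0, "rz": 0, "claw": 3.4}])

```text
t: 19.55
tcp_pos: [0.6511, -0.1042, 0.0894]
tcp_rot: [-0.113, -3.139, -0.0]
wrist_force: [1.5, 0.3, 0.1]
opening: 0.0405
finger_force: 30.9
```

```bash
python3 chk.py .021 .017 .058 .6525 -.1085 .025 w10.png; python3 go.py
```

```text
tcp [ 0.6511 -0.1042  0.0894] cup [ 0.6496 -0.1029] 176.59056000616667
handle slope z 0.017144927342667208 dir 177.40476058731892 well (array([ 0.65010622, -0.1077297 ,  0.02411049]), 38)
t 19.6 pos [ 0.6514 -0.1042  0.0898] xang 175.9 open 0.0407 F [-0.7  1.2 -0.1]
```

View pics/w10.png

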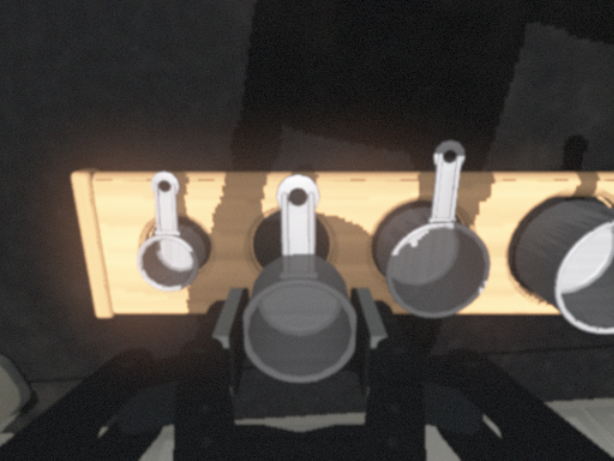

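The small cup is held level above its well, with the medium cup at (437, 265) and the smallest at (170, 260) seated either side. I'll lower and release it.

step_arm(plan=[{"dx": -0.2, "dy": -0.5, "dz": 1.5, "rx": 0, "ry": 0, "rz": 0, "claw": 3.4}, {"dx": -0.2, "dy": -0.5, "dz": 4, "rx": 0, "ry": 0, "rz": 0, "claw": 3.4}, {"dx": -0.2, "dy": -0.5, "dz": 5.4, "rx": 0, "ry": 0, "rz": 0, "claw": 3.4}, {"dx": -0.2, "dy": -0.5, "dz": 6, "rx": 0, "ry": 0, "rz": 0, "claw": 3.4}, {"dx": -0.2, "dy": -0.5, "dz": 6.4, "rx": 0, "ry": 0, "rz": 0, "claw": 3.4}, {"dx": -0.2, "dy": -0.5, "dz": 6.4, "rx": 0, "ry": 0, "rz": 0, "claw": 3.4}, {"dx": -0.2, "dy": -0.5, "dz": 6.4, "rx": 0, "ry": 0, "rz": 0, "claw": 3.4}])

```text
t: 20.3
tcp_pos: [0.6534, -0.11, 0.0255]
tcp_rot: [0.114, 3.139, -0.0]
wrist_force: [-0.4, 0.9, -0.9]
opening: 0.0402
finger_force: 30.9
```

step_arm(plan=[{"dx": 0, "dy": 0, "dz": 0, "rx": 0, "ry": 0, "rz": 0, "claw": 4.5}, {"dx": 0, "dy": 0, "dz": 0, "rx": 0, "ry": 0, "rz": 0, "claw": 5.2}, {"dx": 0, "dy": 0, "dz": 0, "rx": 0, "ry": 0, "rz": 0, "claw": 5.2}, {"dx": 0, "dy": 0, "dz": -1, "rx": 0, "ry": 0, "rz": 0, "claw": 5.2}, {"dx": 0, "dy": 0, "dz": -4, "rx": 0, "ry": 0, "rz": 0, "claw": 5.2}, {"dx": 0, "dy": 0, "dz": -8, "rx": 0, "ry": 0, "rz": 0, "claw": 5.2}, {"dx": 0, "dy": 0, "dz": -12, "rx": 0, "ry": 0, "rz": 0, "claw": 5.2}, {"dx": 0, "dy": 0, "dz": -12, "rx": 0, "ry": 0, "rz": 0, "claw": 5.2}])

```text
t: 21.1
tcp_pos: [0.6559, -0.1106, 0.1513]
tcp_rot: [0.114, 3.131, -0.003]
wrist_force: [1.4, 0.1, 0.1]
opening: 0.0518
finger_force: 0.0
```

```bash
python3 - <<'E'
from h import *
s=observe(); c=cam("wrist"); save(c,"w11.png",1.2); W=c["W"]; t=cam("top")
for n,xy,r,zt,hl in [("L",(.6645,.0562),.031,.054,.072),("M",(.657,-.0316),.026,.048,.066),("S",(.6516,-.1081),.021,.042,.058),("XS",(.648,-.174),.016,.036,.05)]:
  for cc in (c,t):
    W=cc["W"]; p,a,*k=cupfit(cc,xy,r,zt,hl=hl); D=np.hypot(W[...,0]-p[0],W[...,1]-p[1]); m=(D<r+.002)&(D>r-.005)&(W[...,2]<.07)
    H=W[(D>r+.008)&(D<hl-.002)&(abs(W[...,1]-p[1]-.005)<.014)&(W[...,0]<p[0])&(abs(W[...,2]-zt+.005)<.006)]
    print(n,p.round(4),"rim z",np.percentile(W[m][:,2],[75,95]).round(4),"handle",(180+np.degrees(np.arctan(np.polyfit(H[:,0],H[:,1],1)[0])),np.polyfit(H[:,0],H[:,2],1)[0]) if len(H)>5 else len(H))
E
python3 go.py
```

```text
L [0.6645 0.056 ] rim z [0.048 0.054] handle (np.float64(177.80816587327675), np.float64(0.007038274941206018))
L [0.6674 0.0553] rim z [0.0523 0.0556] handle (np.float64(176.22693025665205), np.float64(-0.016580593438554107))
M [ 0.6571 -0.0323] rim z [0.0461 0.0482] handle (np.float64(177.32526220994203), np.float64(0.008255297920136743))
M [ 0.66  -0.033] rim z [0.0472 0.0499] handle (np.float64(169.68332069739913), np.float64(-0.0526037709561821))
S [ 0.6525 -0.1085] rim z [0.041  0.0423] handle (np.float64(177.5698909181823), np.float64(0.013133524299867494))
S [ 0.6557 -0.1099] rim z [0.0403 0.0438] handle 0
XS [ 0.6472 -0.1743] rim z [0.035  0.0363] handle (np.float64(174.30364076843924), np.float64(0.016657176388914677))
XS [ 0.6503 -0.176 ] rim z [0.0349 0.0382] handle (np.float64(174.8844337638944), np.float64(-0.3399678793674324))
t 21.2 pos [ 0.6535 -0.11    0.1465] xang 175.8 open 0.0521 F [-0.9  0.1 -0.8]
```

View pics/w11.png

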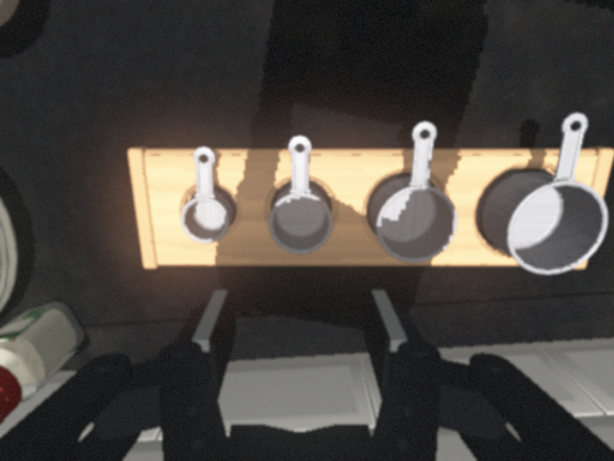

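All four cups are seated in order, with rims at 54, 48, 42 and 36 mm. Their handles point to the front within about 2°, and the gripper is clear at 0.15 m. I'll hand the job in.

```bash
python3 -c "
from h import *
print(robot.hand_in())"
```

```text
the job is handed in; nothing more can be done
None
```

The job is handed in: all four cups stand fully down in their own wells in size order, handles to the front within about 2°, and the bowls and look-alikes were not touched.

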